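# Find the mobile arm that will not balance

### The job

One of the two hanging-mobile arms standing on the plywood board has too heavy a core in one pod; try them on the knife edge to find out which. Leave the true arm balancing level on the knife edge, its notch on the blade near the blade's middle, and put the faulty one, the one that dips, in the red reject tray.

Things in the scene. Friction and masses are not known exactly. Their poses are not given: they have to be found in the camera images.
- mobile_1_tab (a point): Arm 1: centre of its upright wooden grip tab (30 mm along x, 12 mm thick along y, 44 mm tall), to be gripped across the 12 mm from above. Arm: 200 mm long (x), 34 wide (y), 116 tall; it stands on two terracotta pods (40 x 34 x 30 mm, 80 mm out along +x and -x), joined by brass rods to a dark hub 44 x 30 mm under the tab. This point is 96 mm above the pods' undersides, 24 mm above the hub's top.
- mobile_2_tab (a point): Arm 2: the same point of the other arm, alike in shape and looks; either may be the faulty one. Under the hub, right below the tab, is a V notch along y, 20 mm wide at its mouth (42 mm above the pods' undersides), its root 57 mm above them; let go a few mm off the knife edge, the arm slides home. The true arm weighs 0.12 kg, the faulty one 0.18 kg.
- knife (a point): Middle of the knife edge: top of an upright steel blade 3 mm thick, 70 mm long (along y), 80 mm above the table; base 85 x 90 mm, fixed. Set an arm across it along x, either way round: seated, the tab's centre is 39 mm above this point. Let go, the true arm rests level within a second; the faulty one dips about 13 degrees about y till its heavy pod rests on the table, and stays in its notch.
- tray_in (a point): Centre of the inner floor, 5 mm above the table, of the open red reject tray: 290 mm long (x), 130 mm wide (y), 40 mm tall outside, walls 5 mm, fixed. An arm fits in lengthwise, along x, standing on its pods, the tab's centre then 96 mm above this point.
Mind the look-alikes: they are no part of the job. What is shaped like the part that bears knife but orange or pink is not meant.

How it is judged:
At the end, for the whole second after the job is handed in: One arm rests level (within 0.12 rad) on the knife edge, its tab within 30 mm of the blade's middle in plan and at seated height (within 8 mm); the other is down in the red tray, its tab's centre within 80 mm (x) and 60 mm (y) of the tray's centre and no more than 104 mm above its floor (((horizontal distance between mobile_1_tab and knife below 0.03 m and z of mobile_1_tab in the frame of knife between 0.03 and 0.046 m and angle between mobile_1_tab's own z axis and vertical below 0.12 rad and x of mobile_2_tab in the frame of tray_in between -0.08 and 0.08 m and y of mobile_2_tab in the frame of tray_in between -0.06 and 0.06 m and z of mobile_2_tab in the frame of tray_in below 0.104 m) or (horizontal distance between mobile_2_tab and knife below 0.03 m and z of mobile_2_tab in the frame of knife between 0.03 and 0.046 m and angle between mobile_2_tab's own z axis and vertical below 0.12 rad and x of mobile_1_tab in the frame of tray_in between -0.08 and 0.08 m and y of mobile_1_tab in the frame of tray_in between -0.06 and 0.06 m and z of mobile_1_tab in the frame of tray_in below 0.104 m))); the robot touches nothing.
It also fails if it takes over 72 s, if anything falls off the work surface, if the arm or the gripper's body presses on something with over 40 N, if the wrist force passes 120 N, or if a joint passes its speed limit or range.

### The arm

A 6-joint arm with a two-finger parallel gripper is mounted at the origin on the work surface. World frame = base frame: x ahead of the robot, y to its left, z up, the work surface at z = 0. Lengths are in m, angles in rad, forces in N, time in s.
With the tool pointing down it reaches from about 0.375 to 0.975 m from the base axis. Payload 3.8 kg.
Tool frame: the origin (TCP) lies at the very end of the fingers, on their centre line; the grasp point (between the pads) lies 19 mm behind it; z points along the fingers, y is the direction in which the jaws open and shut (so a half turn about z gives the same grasp; the last joint's range is limited). The gripper opens to 85 mm and grips with 20 to 120 N. Pads are 22 mm wide; open, the fingers measure 114 mm over their backs; the gripper's body (76 mm by 85 mm) begins 54 mm behind the grasp point. The pads swing forward as they close: fully open they stand 13 mm farther back than shut.
Start: joints at [-1.368, 0.264, 1.604, -0, 1.274, -0.037], TCP at [0.16, -0.656, 0.231] pointing down, gripper open.
Joint ranges: [-2.63, 2.63], [-0.94, 2.18], [0.31, 2.57], [-1.31, 4.45], [0, 2.66], [-2.55, 2.55]. Speed limits (rad/s): [2.57, 2.57, 3.14, 3.14, 3.14, 3.14].

### API

Orientations are given as a rotation vector (axis times angle).
In Python, from workcell import bot, read_camera, finish_job gives the robot as it stands. The module is installed in compiled form; this text tells all that it offers.
- The arm moves only by the tool servo_tool, never from a script. Its argument "targets" is text: rows parted by semicolons, each of 7 numbers parted by spaces: the turn, a rotation vector about the tool's x, y, z in rad, then the shift along the tool's x, y, z in mm, then the finger opening in mm, from 0 to 85.4. In form: wx wy wz x y z gripper; .... A call has 1 to 8 rows; each row shifts and turns the pose as measured when the row begins, along the tool's axes as they then stand; what a row does not reach is not made up. A row lasts 1/12 s, in which the tool goes at most 41.7 mm and 7.16 degrees, less where a joint would pass 70% of its speed; a pose out of reach is approached as far as the arm can. A call is refused whole if a number of a shift passes 41.7 or a number of a turn 0.125, either way. A call with a gripper value outside its range is refused whole. The fingers move at their own pace and stop on an object; "newtons" is the grip in N (left out, the last holds). Time passes only in rows, so rows that do not move let the fingers close. It gives the time, the measured TCP pose, the force and the opening at its end, in the units of the state.
- bot.read_state(): the state, without advancing time (a new reading comes with each control period).
- read_camera(name): name is "side" or "top"; returns a dict with "image" (480x640x3 uint8, red, green, blue), "mtx" (3x3 intrinsics, pixels), "k1" (the pictures are not rectified: a ray, as slopes to the right and down, at radius r is drawn at 1 + k1 r^2 times it, then the intrinsics apply), "eye" and "orientation" of the camera in the world. Camera axes: x right, y up, looking along -z (the intrinsics and any distortion apply to the point x, -y, -z); pixel columns grow to the right and rows downward; lengths in m; the calibration is good to about 2 mm. A picture is of the moment at which its call begins. There is no depth.
- finish_job(): hands the job in, once; it reports no verdict.
The state is a dict: "time": time; "q": joint angles; "joint_vel": joint speeds; "joint_torque": joint torques, N m; "tool_pos": TCP position; "tcp_rot": TCP orientation; "wrist_force": force on the tool from outside, world axes, zero at the start; "torque": the same for the moment, N m; "width": opening from 0.0 (shut) to 1.0 (fully open).
Only numpy, scipy, OpenCV 4.12 (cv2) and the standard library are available. Lean on these libraries where they do the work, as an engineer would, in place of code of your own. Each camera call takes 0.05 s, during which the arm holds its last target.

## Working session

There is one attempt and no reset: what is moved stays moved. The work goes in short steps, Python scripts to look and compute and a tool call to move; the robot and the scene stay as the last step left them, time stands still between calls to the robot, and variables do not carry over. Pictures are saved under pics/ and viewed, and the job is handed in when it is done.

Besides the shell and the picture viewer there is one more tool, called after "Request:" as name(argument=value, ...), one argument or row to a line, values as JSON. servo_tool: Moves the arm, as the interface text tells. Its arguments: {"type":"object","properties":{"targets":{"type":"string"},"newtons":{"type":"number"}},"required":["targets"]}

```bash
mkdir -p pics; cat > h.py <<'E'
import numpy as np, cv2
from workcell import bot, read_camera, finish_job
from scipy.spatial.transform import Rotation as R
def cam(n):
    return read_camera(n)
def Rm(c):
    o=np.array(c["orientation"],float)
    return o if o.shape==(3,3) else (R.from_rotvec(o).as_matrix() if o.size==3 else R.from_quat(o).as_matrix())
def ray(c,u,v):
    p=cv2.undistortPoints(np.array([[[u,v]]],float),np.array(c["mtx"]),np.array([c["k1"],0,0,0,0.]))[0,0]
    d=Rm(c)@np.array([p[0],-p[1],-1.]); return np.array(c["eye"]),d
def onz(c,u,v,z):
    e,d=ray(c,u,v); return e+d*(z-e[2])/d[2]
def proj(c,P):
    q=Rm(c).T@(np.array(P)-np.array(c["eye"])); x=q[0]/-q[2]; y=-q[1]/-q[2]; r2=x*x+y*y; s=1+c["k1"]*r2
    m=np.array(c["mtx"]); return m[0,0]*x*s+m[0,2], m[1,1]*y*s+m[1,2]
def save(c,n): cv2.imwrite("pics/"+n+".png",c["image"][:,:,::-1])
E
python3 - <<'E'
from h import *
for n in("side","top"):
    c=cam(n); save(c,n+"0"); print(n,c["mtx"],c["k1"],c["eye"],c["orientation"])
print(bot.read_state())
E
```

```text
side [[483.46801644   0.         318.02600953]
 [  0.         483.46801644 238.79707957]
 [  0.           0.           1.        ]] -0.009730439598564098 [0.20850584 0.85641954 0.67312498] [ 0.18605564 -1.39952259 -2.4909126 ]
top [[548.32029968   0.         321.12254482]
 [  0.         548.32029968 238.20478882]
 [  0.           0.           1.        ]] -0.0747823310328089 [ 0.2750231  -0.04212537  1.1933553 ] [ 0.12601706 -0.10429205 -1.58517491]
{'time': 0.1, 'q': array([-1.36787004e+00,  2.64733918e-01,  1.60525084e+00, -3.29278841e-05,
        1.27369368e+00, -3.69059501e-02]), 'joint_vel': array([ 0.00010733, -0.00101736, -0.00318402,  0.00016783,  0.00247992,
       -0.001137  ]), 'joint_torque': array([ 6.78327506e-04, -5.16704965e+01, -3.68592417e+01, -1.05311932e-05,
        6.41561914e-03,  9.96564154e-06]), 'tool_pos': array([ 0.16018878, -0.65503204,  0.23004148]), 'tcp_rot': array([-3.11696894e+00, -3.75592085e-01,  3.20716121e-04]), 'wrist_force': array([ 0.84937601,  0.32811866, -0.39381419]), 'torque': array([ 0.02405569, -0.04949835, -0.00786201]), 'width': 1.0053069935607546}
```

View pics/side0.png

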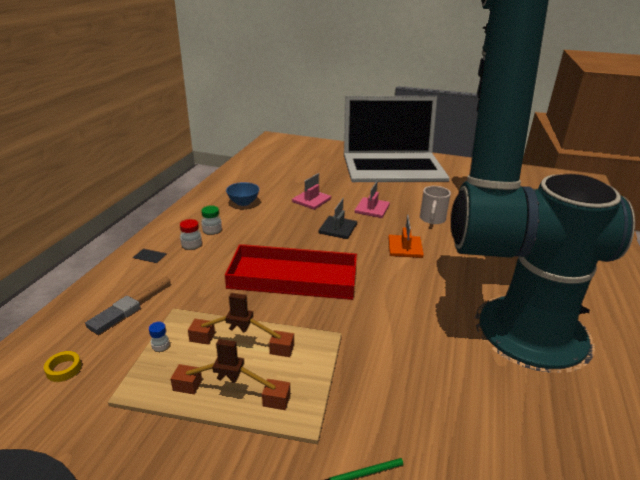

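View pics/top0.png

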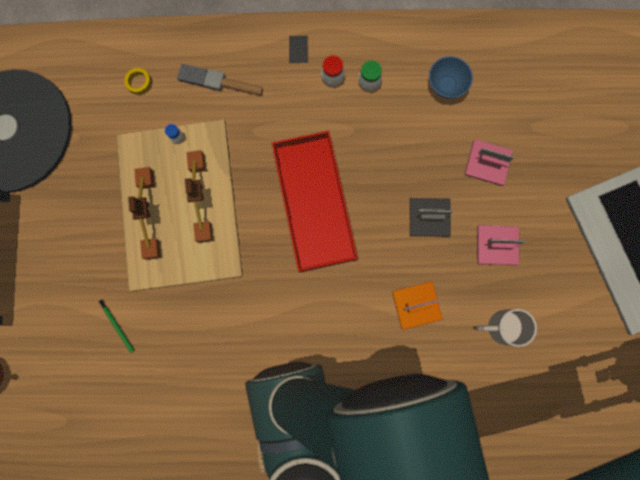

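The side and top views show two arms on the board (top tabs near (139,208) and (194,190)), the red tray at (315,200) and the dark-based knife at (432,214). The pink and orange ones are decoys. Next, zoomed crops.

```bash
python3 - <<'E'
from h import *
c=cam("top"); im=c["image"]
a=cv2.resize(im[110:300,110:250],None,fx=4,fy=4,interpolation=cv2.INTER_CUBIC)[:600]
b=cv2.resize(im[130:280,260:460],None,fx=4,fy=4,interpolation=cv2.INTER_CUBIC)
s=cam("side"); d=cv2.resize(s["image"][280:430,120:320],None,fx=4,fy=4,interpolation=cv2.INTER_CUBIC)
e=cv2.resize(s["image"][180:300,220:380],None,fx=5,fy=5,interpolation=cv2.INTER_CUBIC)
for n,x in zip("abde",(a,b,d,e)): cv2.imwrite(f"pics/crop_{n}.png",x[:,:,::-1])
E
```

```text
(no output)
```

View pics/crop_a.png

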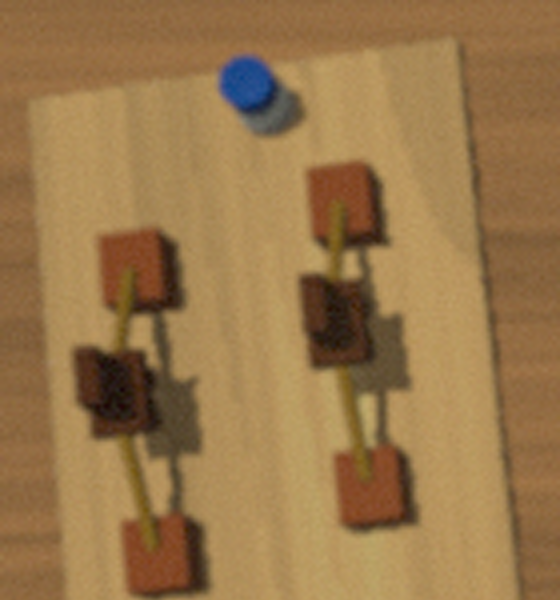

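View pics/crop_b.png

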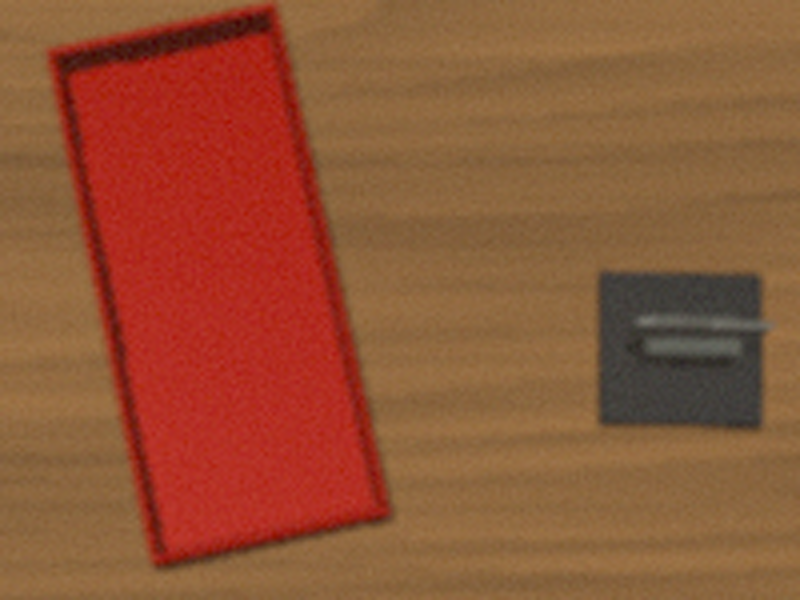

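View pics/crop_d.png

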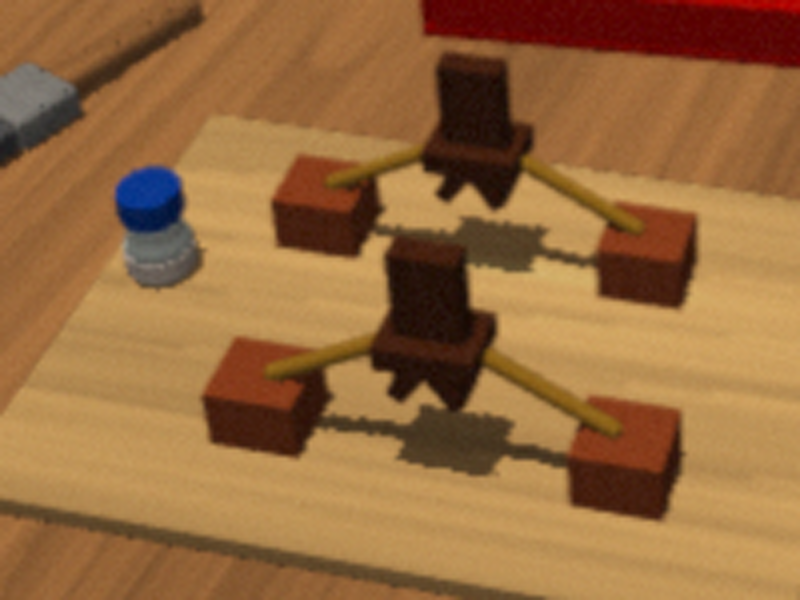

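View pics/crop_e.png

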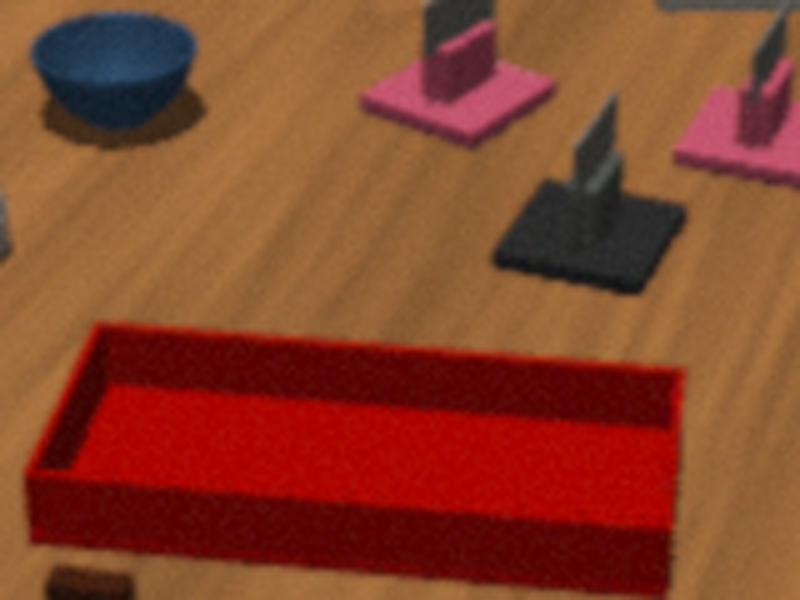

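```bash
cat > m.py <<'E'
from h import *
t=cam("top"); s=cam("side")
f=lambda x,y:((x+.5)/4-.5,(y+.5)/4-.5)
# board thickness check: board corners triangulated
def tri(p,q):
    e1,d1=ray(t,*p); e2,d2=ray(s,*q)
    A=np.c_[d1,-d2]; l=np.linalg.lstsq(A,e2-e1,rcond=None)[0]
    a=e1+l[0]*d1;b=e2+l[1]*d2; return (a+b)/2,np.linalg.norm(a-b)
hsv=cv2.cvtColor(t["image"],cv2.COLOR_RGB2HSV); im=t["image"].astype(int)
def blobs(m,lo,hi,win=None):
    n,l,st,ce=cv2.connectedComponentsWithStats(m.astype(np.uint8))
    out=[]
    for i in range(1,n):
        if lo<st[i,4]<hi:
            p=np.argwhere(l==i)[:,::-1].astype(np.float32)
            out.append((ce[i],cv2.minAreaRect(p),st[i,4]))
    return out
r,g,b=im[...,0],im[...,1],im[...,2]
pm=(r>105)&(g<85)&(b<75)&(r>1.7*g)
pm[:,250:]=0
for o in blobs(pm,80,900): print("pod",o)
tr=(r>90)&(g<60)&(b<60)&(r>2.5*g); tr[:,:260]=0;tr[:,370:]=0
for o in blobs(tr,1500,99999): print("tray",o)
kb=(im.max(2)<75)&(im.max(2)-im.min(2)<25); kb[:,:390]=0;kb[:180]=0;kb[260:]=0;kb[:,470:]=0
for o in blobs(kb,300,9999): print("base",o)
E
python3 m.py
```

```text
pod (array([195.06741573, 158.69101124]), ((194.83535766601562, 159.51829528808594), (16.012571334838867, 13.914374351501465), 83.6598129272461), np.int32(178))
pod (array([142.78857143, 175.32      ]), ((142.5, 176.5), (17.0, 13.0), 90.0), np.int32(175))
pod (array([202.15025907, 231.88601036]), ((201.93850708007812, 231.00772094726562), (17.116792678833008, 14.015924453735352), 82.87498474121094), np.int32(193))
pod (array([149.00487805, 249.1804878 ]), ((148.5532684326172, 248.08607482910156), (17.473398208618164, 14.304647445678711), 84.80557250976562), np.int32(205))
tray (array([314.21857349, 202.59411533]), ((314.1528015136719, 200.57180786132812), (131.794921875, 60.444000244140625), 78.31063079833984), np.int32(7613))
base (array([429.19051513, 217.86017989]), ((429.5, 217.5), (37.0, 39.0), 90.0), np.int32(1223))
```

```bash
cat >> m.py <<'E'
T=lambda x,y:np.add(f(x,y),(110,110)); S=lambda x,y:np.add(f(x,y),(120,280))
print("tri")
for a,b in [((98,235),(205,395)),((108,308),(305,405)),((122,522),(572,458)),((130,595),(668,470)),((308,170),(275,203)),((316,243),(358,212)),((335,455),(600,255)),((342,527),(685,265))]:
    print(tri(T(*a),S(*b)))
for bh in(0.01,.02):
  for nm,u,l in (("A",(142.5,176),(148.6,248.3)),("B",(194.8,159.2),(201.9,231.2))):
    P=onz(t,*u,bh+.03);Q=onz(t,*l,bh+.03); print(nm,bh,(P+Q)/2,np.linalg.norm(P-Q),np.degrees(np.arctan2((P-Q)[1],(P-Q)[0])))
# tray rim outer corners
box=cv2.boxPoints(((314.15,200.57),(131.8,60.4),78.31)); C=np.array([onz(t,*p,.04) for p in box]);print(C.round(3),C.mean(0))
for h in(.01,):
  B=np.array([onz(t,260+f(x,y)[0],130+f(x,y)[1],h) for x,y in((600,270),(762,273),(762,428),(599,424))]); print(B.round(4),B.mean(0))
E1=onz(t,260+f(638,322)[0],130+f(638,322)[1],.08);E2=onz(t,260+f(770,325)[0],130+f(770,325)[1],.08);print("blade",E1,E2,(E1+E2)/2,np.linalg.norm(E1-E2))
E
python3 m.py|sed -n '/tri/,$p'
```

```text
tri
(array([0.60656925, 0.3811679 , 0.03877453]), np.float64(0.0038210587196281067))
(array([0.56409834, 0.37330814, 0.03994575]), np.float64(0.005235017533589209))
(array([0.4465337 , 0.3622441 , 0.03881291]), np.float64(0.003691720439255513))
(array([0.4067186 , 0.35628791, 0.03996461]), np.float64(0.003732422009071638))
(array([0.64111522, 0.26525143, 0.03693131]), np.float64(0.003617939017611742))
(array([0.59940914, 0.25954457, 0.03858113]), np.float64(0.0027327966850853483))
(array([0.48143981, 0.24715299, 0.03661222]), np.float64(0.003292023202561459))
(array([0.44157322, 0.24219132, 0.03836931]), np.float64(0.0038912626365438974))
A 0.01 [0.5102058  0.35257023 0.04      ] 0.16131845656053054 6.700634380507853
B 0.01 [0.54520114 0.23721528 0.04      ] 0.16137198962389776 6.627875591521426
A 0.02 [0.50816668 0.34914808 0.05      ] 0.15991976825918133 6.7006343805078545
B 0.02 [0.5428586 0.2347933 0.05     ] 0.15997283717187988 6.627875591521406
[[ 0.66   0.078  0.04 ]
 [ 0.685 -0.052  0.04 ]
 [ 0.399 -0.103  0.04 ]
 [ 0.376  0.023  0.04 ]] [ 0.52998941 -0.01346101  0.04      ]
[[ 0.5375 -0.2239  0.01  ]
 [ 0.5342 -0.3135  0.01  ]
 [ 0.4478 -0.309   0.01  ]
 [ 0.4516 -0.2199  0.01  ]] [ 0.49277665 -0.2665554   0.01      ]
blade [ 0.49412235 -0.23170154  0.08      ] [ 0.4913256  -0.30012834  0.08      ] [ 0.49272398 -0.26591494  0.08      ] 0.0684839336633399
```

Measured so far: arm A is at (0.509, 0.352) and arm B at (0.544, 0.237), both with yaw about 6.65°. The board is about 10 mm thick. The knife is at (0.493, -0.266) with yaw about -2.4°, and the tray at (0.530, -0.013) with yaw about 11°. I'll go to B first.

```bash
cat > go.py <<'E'
import sys
from h import *
x,y,z,yaw=map(float,sys.argv[1:5]); pitch=float(sys.argv[5]) if len(sys.argv)>5 else 0
s=bot.read_state(); M=R.from_rotvec(s["tcp_rot"])
G=R.from_euler("z",yaw,degrees=True)*R.from_euler("x",180,degrees=True)*R.from_euler("y",pitch,degrees=True)
d=M.inv().apply(np.array([x,y,z])-s["tool_pos"])*1000
print("pos",s["tool_pos"].round(4),"shift mm",d.round(1),"turn",(M.inv()*G).as_rotvec().round(4),"rows",np.ceil(np.abs(d).max()/41))
print("t",s["time"],"w",s["width"],"F",s["wrist_force"].round(2),"M",s["torque"].round(3),"q",s["q"].round(2))
E
python3 go.py .544 .237 .20 6.65
```

```text
pos [ 0.1603 -0.6556  0.2311] shift mm [ 584.7 -775.9   31.4] turn [-0.0004  0.      0.1238] rows 19.0
t 0.4 w 0.9994861920361017 F [-0.54 -0.33 -0.12] M [-0.002 -0.009 -0.063] q [-1.37  0.26  1.6  -0.    1.27 -0.04]
```

Request:
servo_tool(
  targets="0 0 0.12 40 0 0 60; 0 0 0 30 -41 0 60; 0 0 0 30 -41 0 60; 0 0 0 30 -41 0 60; 0 0 0 30 -41 0 60; 0 0 0 30 -41 0 60; 0 0 0 30 -41 0 60; 0 0 0 30 -41 0 60",
)

```text
time: 1.07
tool_pos: [0.345, -0.3917, 0.2285]
tcp_rot: [3.134, 0.159, -0.001]
wrist_force: [1.1, 0.3, -0.2]
width: 0.704
```

```bash
python3 go.py .544 .237 .20 6.65
```

```text
pos [ 0.345  -0.3917  0.2285] shift mm [ 261.5 -605.5   26.3] turn [ 0.0032  0.0011 -0.0149] rows 15.0
t 1.0667 w 0.7038124275878944 F [ 1.05  0.3  -0.15] M [ 0.01  -0.012 -0.009] q [-0.89 -0.03  1.93 -0.    1.23  0.58]
```

Request:
servo_tool(
  targets="0 0 0 17 -41 2 60; 0 0 0 17 -41 2 60; 0 0 0 17 -41 2 60; 0 0 0 17 -41 2 60; 0 0 0 17 -41 2 60; 0 0 0 17 -41 2 60; 0 0 0 17 -41 2 60; 0 0 0 17 -41 2 60",
)

```text
time: 1.73
tool_pos: [0.4409, -0.0727, 0.2155]
tcp_rot: [3.129, 0.154, 0.015]
wrist_force: [0.2, -1.3, 0.6]
width: 0.702
```

Request:
servo_tool(
  targets="0 0 0 17 -41 2 60; 0 0 0 17 -41 2 60; 0 0 0 17 -41 2 60; 0 0 0 17 -41 2 60; 0 0 0 17 -41 2 50; 0 0 0 17 -41 2 50",
)

```text
time: 2.23
tool_pos: [0.5116, 0.1673, 0.206]
tcp_rot: [3.128, 0.157, 0.028]
wrist_force: [1.2, -0.7, 0.1]
width: 0.587
```

```bash
python3 go.py .544 .237 .18 6.65
```

```text
pos [0.5116 0.1673 0.206 ] shift mm [ 38.8 -66.4  26. ] turn [ 0.0102 -0.017  -0.0159] rows 2.0
t 2.2333 w 0.5874336309946718 F [ 1.17 -0.65  0.09] M [-0.034  0.049  0.028] q [ 0.28  0.01  1.94 -0.01  1.18  1.75]
```

Request:
servo_tool(
  targets="0.005 -0.008 -0.008 19 -33 10 44; 0.005 -0.008 -0.008 19 -33 10 44; 0 0 0 0 0 0 44; 0 0 0 0 0 0 44",
)

```text
time: 2.57
tool_pos: [0.5449, 0.2492, 0.1854]
tcp_rot: [-3.132, -0.197, -0.006]
wrist_force: [-0.9, -0.5, -0.4]
width: 0.513
```

```bash
python3 go.py .544 .237 .09 6.65; python3 - <<'E'
from h import *
for n in("side","top"): 
    c=cam(n); save(c,n+"1"); print(proj(c,[.544,.237,.128]))
a=cv2.imread("pics/side1.png")[240:440,120:320]; b=cv2.imread("pics/top1.png")[110:310,100:300]
cv2.imwrite("pics/s1.png",cv2.resize(np.hstack([a,b]),None,fx=2,fy=2))
E
```

```text
pos [0.5449 0.2492 0.1854] shift mm [-2.8 12.3 95.4] turn [-0.003  -0.0037  0.0098] rows 3.0
t 2.5667 w 0.5132868130729283 F [-0.88 -0.47 -0.4 ] M [-0.018 -0.058  0.032] q [0.39 0.15 1.82 0.   1.16 1.83]
(np.float64(237.2626021001294), np.float64(294.06474583349814))
(np.float64(188.0748796363656), np.float64(185.59198523632668))
```

View pics/s1.png

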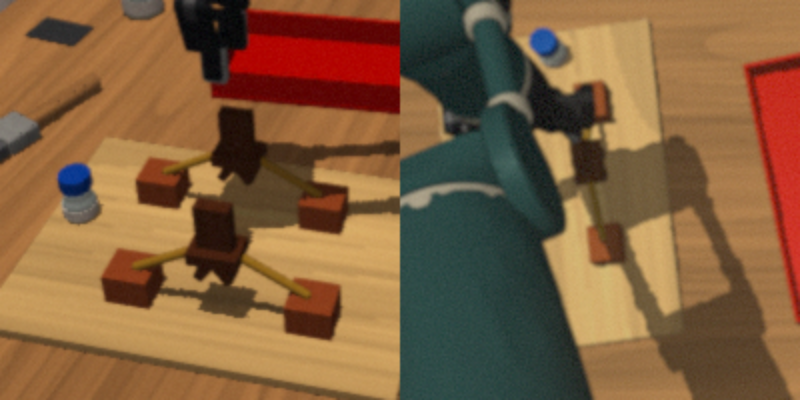

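The side view shows the gripper above arm B, with its tab at (237,110) in the crop. The tool overshot by about 12 mm in y, so I'll correct that and then descend.

Request:
servo_tool(
  targets="0 0 0.005 -1.5 6 15 44; 0 0 0.005 -1 5 20 44; 0 0 0 0 0 5 44; 0 0 0 0 0 0 44; 0 0 0 0 0 0 44",
)

```text
time: 3.08
tool_pos: [0.5438, 0.2312, 0.1491]
tcp_rot: [-3.133, -0.169, -0.014]
wrist_force: [-0.3, -0.4, -0.5]
width: 0.518
```

```bash
python3 go.py .544 .237 .09 6.65
```

```text
pos [0.5438 0.2312 0.1491] shift mm [ 0.3 -5.6 59.2] turn [-0.0033 -0.0093 -0.0083] rows 2.0
t 3.0833 w 0.5184704520910991 F [-0.26 -0.41 -0.46] M [ 0.038  0.004 -0.051] q [0.36 0.16 1.88 0.   1.09 1.82]
```

Request:
servo_tool(
  targets="0 0 -0.003 0 -2 15 44; 0 -0.003 -0.003 0 -1.5 15 44; 0 0 0 0 0 12 44; 0 0 0 0 0 6 44; 0 0 0 0 0 2 44; 0 0 0 0 0 0 44; 0 0 0 0 0 0 44",
)

```text
time: 3.67
tool_pos: [0.5469, 0.2343, 0.102]
tcp_rot: [-3.131, -0.174, -0.021]
wrist_force: [0.6, 0.9, 0.6]
width: 0.516
```

```bash
python3 go.py .544 .237 .09 6.65; python3 - <<'E'
from h import *
c=cam("side"); save(c,"side2")
a=cv2.imread("pics/side2.png")[200:400,120:320]
cv2.imwrite("pics/s2.png",cv2.resize(a,None,fx=3,fy=3))
E
```

```text
pos [0.5469 0.2343 0.102 ] shift mm [-2.8 -3.  12. ] turn [-0.005  -0.0139 -0.0047] rows 1.0
t 3.6667 w 0.516245331302327 F [0.59 0.91 0.6 ] M [ 0.039 -0.002  0.008] q [0.36 0.22 1.91 0.   1.   1.82]
```

View pics/s2.png

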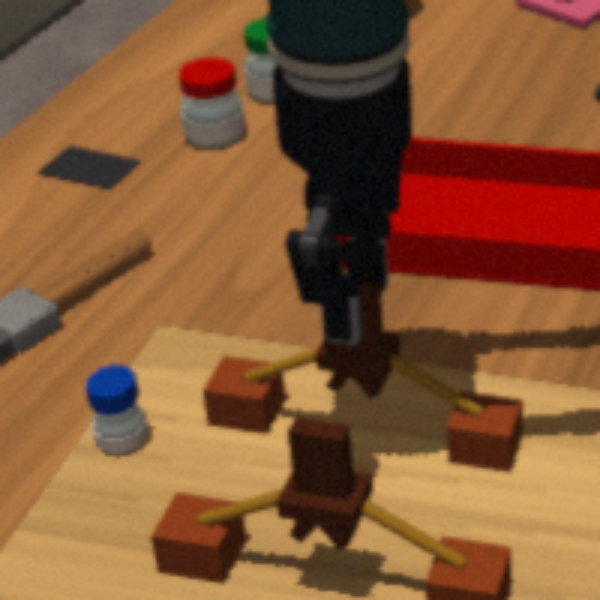

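```bash
python3 - <<'E'
from h import *
c=cam("side")
print(proj(c,[.547,.258,.102]),"obs 233.5 313"); print(proj(c,[.544,.237,.118]),proj(c,[.541,.237,.118]))
E
```

```text
(np.float64(231.57254800317367), np.float64(311.9882244960685)) obs 233.5 313
(np.float64(237.61614099019795), np.float64(298.422643279211)) (np.float64(239.12296385083565), np.float64(298.7651901342005))
```

Request:
servo_tool(
  targets="0 -0.005 0 -2 -1 5 44; 0 -0.005 0 -2 -1 4 44; 0 0 0 0 0 2 44; 0 0 0 0 0 0 44; 0 0 0 0 0 0 44",
)

```text
time: 4.18
tool_pos: [0.5437, 0.2368, 0.0919]
tcp_rot: [-3.13, -0.175, -0.009]
wrist_force: [0.2, 0.3, 0.5]
width: 0.515
```

```bash
python3 go.py .542 .237 .09 6.65
```

```text
pos [0.5437 0.2368 0.0919] shift mm [-1.7 -0.3  1.9] turn [-0.006  -0.0063 -0.0043] rows 1.0
t 4.1833 w 0.5154697507344498 F [0.23 0.31 0.54] M [-0.009  0.027 -0.031] q [0.37 0.23 1.92 0.01 0.98 1.82]
```

Well placed; close on the tab.

Request:
servo_tool(
  targets="-0.004 -0.004 -0.003 -1 0 1 5; 0 0 0 0 0 0 5; 0 0 0 0 0 0 5; 0 0 0 0 0 0 5; 0 0 0 0 0 0 5; 0 0 0 0 0 0 5; 0 0 0 0 0 0 5; 0 0 0 0 0 0 5",
  newtons=40,
)

```text
time: 4.85
tool_pos: [0.5426, 0.2368, 0.0908]
tcp_rot: [-3.135, -0.181, -0.003]
wrist_force: [0.5, -0.2, -0.5]
width: 0.135
```

```bash
python3 go.py .542 .237 .09 6.65
```

```text
pos [0.5426 0.2368 0.0908] shift mm [-0.6 -0.3  0.8] turn [-0.0016 -0.002  -0.001 ] rows 1.0
t 4.85 w 0.1348694285386195 F [ 0.46 -0.17 -0.48] M [0.009 0.005 0.021] q [0.37 0.23 1.92 0.   0.99 1.82]
```

Request:
servo_tool(
  targets="0 0 0 0 0 -15 5; 0 0 0 0 0 -25 5; 0 0 0 0 0 -25 5; 0 0 0 0 0 -10 5; 0 0 0 0 0 0 5; 0 0 0 0 0 0 5; 0 0 0 0 0 0 5; 0 0 0 0 0 0 5",
)

```text
time: 5.52
tool_pos: [0.5392, 0.2351, 0.163]
tcp_rot: [3.135, 0.18, -0.01]
wrist_force: [0.2, -0.0, -1.8]
width: 0.139
```

```bash
python3 - <<'E'
from h import *
F=[]
for i in range(4):
    c=cam("side"); F.append(bot.read_state()["wrist_force"])
print(np.mean(F,0)); save(c,"side3"); save(cam("top"),"top3")
a=cv2.imread("pics/side3.png")[150:350,120:320]; b=cv2.imread("pics/top3.png")[80:280,100:300]
cv2.imwrite("pics/s3.png",cv2.resize(np.hstack([a,b]),None,fx=2,fy=2))
E
python3 go.py .493 -.266 .17 -2.4
```

```text
[ 0.04417013  0.18233858 -0.97675761]
pos [0.5393 0.2352 0.1633] shift mm [-103.5  492.6   -5.7] turn [0.0013 0.0065 0.1569] rows 13.0
t 5.7667 w 0.13528036503665294 F [ 0.14 -0.89 -1.23] M [-0.009 -0.029 -0.004] q [0.37 0.16 1.86 0.   1.13 1.82]
```

View pics/s3.png

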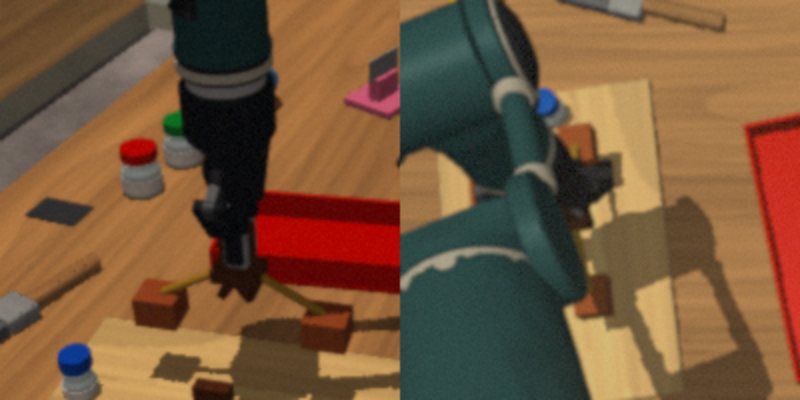

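Request:
servo_tool(
  targets="0 0 0.02 -5 20 -2 5; 0 0 0.02 -8 40 -2 5; 0 0 0.02 -8 41 -2 5; 0 0 0.02 -8 41 0 5; 0 0 0.02 -8 41 0 5; 0 0 0.02 -8 41 0 5; 0 0 0.01 -8 41 0 5; 0 0 0 -5 41 0 5",
)

```text
time: 6.43
tool_pos: [0.4948, -0.0702, 0.1678]
tcp_rot: [-3.14, 0.011, 0.008]
wrist_force: [0.8, -0.3, -1.5]
width: 0.132
```

```bash
python3 go.py .493 -.266 .16 -2.4
```

```text
pos [ 0.4948 -0.0702  0.1678] shift mm [ -0.3 195.8   7.5] turn [-0.0014  0.0048  0.0347] rows 5.0
t 6.4333 w 0.1323117947856412 F [ 0.85 -0.29 -1.46] M [ 0.058 -0.046  0.024] q [-0.19 -0.02  2.04  0.    1.12  1.39]
```

Request:
servo_tool(
  targets="0 0 0.01 1 41 1 5; 0 0 0.01 1 41 1 5; 0 0 0.01 0 38 1 5; 0 0 0 0 30 1 5; 0 0 0 0 20 0 5; 0 0 0 0 10 0 5; 0 0 0 0 0 0 5; 0 0 0 0 0 0 5",
)

```text
time: 7.1
tool_pos: [0.4878, -0.2649, 0.1629]
tcp_rot: [3.14, -0.077, -0.006]
wrist_force: [-0.2, 0.0, -1.6]
width: 0.137
```

```bash
python3 go.py .493 -.266 .13 -2.4
```

```text
pos [ 0.4878 -0.2649  0.1629] shift mm [ 5.4  0.9 32.8] turn [ 0.0008  0.004  -0.0071] rows 1.0
t 7.1 w 0.13709942987178572 F [-0.21  0.02 -1.59] M [-0.031  0.02   0.024] q [-0.54  0.09  1.93 -0.    1.12  1.08]
```

Request:
servo_tool(
  targets="0 0 -0.004 2 0 10 5; 0 0.003 0 2 0 13 5; 0 0 0 0 0 7 5; 0 0 0 0 0 0 5; 0 0 0 0 0 0 5",
)

```text
time: 7.52
tool_pos: [0.4927, -0.2582, 0.1298]
tcp_rot: [-3.139, 0.06, 0.003]
wrist_force: [0.8, -0.8, -0.8]
width: 0.133
```

```bash
python3 go.py .493 -.266 .106 -2.4;  python3 - <<'E'
from h import *
c=cam("side"); save(c,"side4"); save(cam("top"),"top4")
a=cv2.imread("pics/side4.png")[130:280,240:440]; b=cv2.imread("pics/top4.png")[140:290,340:540]
cv2.imwrite("pics/s4.png",cv2.resize(np.vstack([a,b]),None,fx=2,fy=2))
E
```

```text
pos [ 0.4927 -0.2582  0.1298] shift mm [ 0.7  7.8 23.7] turn [-0.0022  0.0019  0.0039] rows 1.0
t 7.5167 w 0.13338713951443368 F [ 0.78 -0.84 -0.8 ] M [-0.012  0.027 -0.014] q [-0.53  0.13  1.96  0.    1.05  1.08]
```

View pics/s4.png

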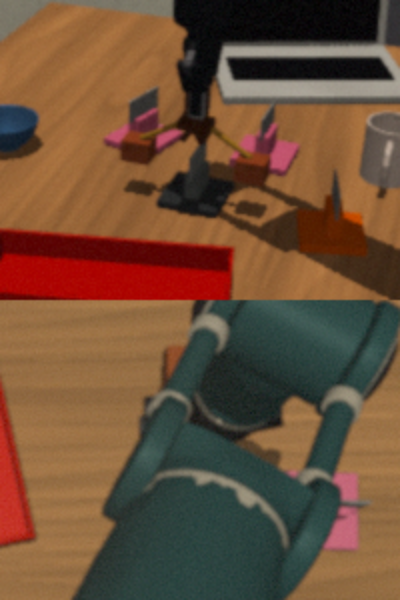

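The side view shows the arm level above the dark knife, with the notch at crop (197,138) right over the blade top at (200,148). Lowering.

Request:
servo_tool(
  targets="0 0 0 0 4 7 5; 0 0 0 0 2 7 5; 0 0 0 0 0 4 5; 0 0 0 0 0 1 5; 0 0 0 0 0 0 5; 0 0 0 0 0 0 5",
)

```text
time: 8.12
tool_pos: [0.4936, -0.2655, 0.1107]
tcp_rot: [-3.141, 0.059, -0.002]
wrist_force: [-0.7, -0.3, -1.2]
width: 0.133
```

```bash
python3 go.py .493 -.266 .106 -2.4;  python3 - <<'E'
from h import *
c=cam("side"); save(c,"side5")
a=cv2.imread("pics/side5.png")[150:250,270:420]
cv2.imwrite("pics/s5.png",cv2.resize(a,None,fx=5,fy=5,interpolation=cv2.INTER_CUBIC))
E
```

```text
pos [ 0.4936 -0.2655  0.1107] shift mm [-0.6  0.6  4.7] turn [-0.0004 -0.001   0.0042] rows 1.0
t 8.1167 w 0.13315816494567265 F [-0.7  -0.27 -1.19] M [ 0.023  0.001 -0.009] q [-0.54  0.15  1.97  0.    1.02  1.07]
```

View pics/s5.png

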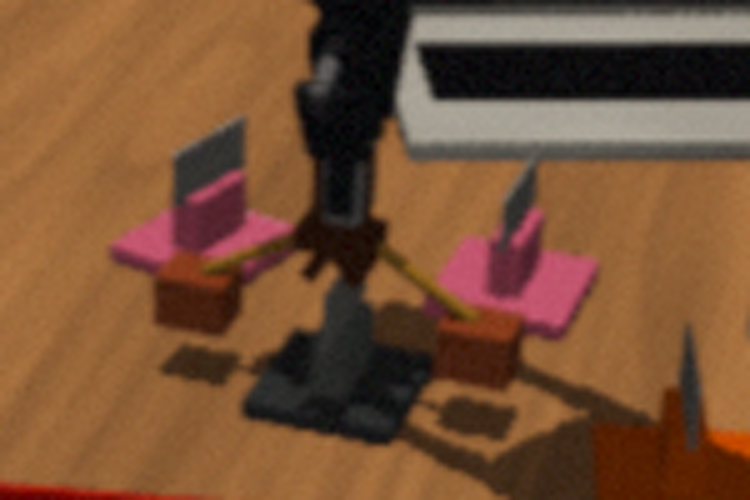

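Request:
servo_tool(
  targets="0 0 0 0 0 2 5; 0 0 0 0 0 1.5 5; 0 0 0 0 0 0 5; 0 0 0 0 0 0 5; 0 0 0 0 0 0 5",
)

```text
time: 8.58
tool_pos: [0.494, -0.2659, 0.1078]
tcp_rot: [3.141, -0.06, 0.003]
wrist_force: [-0.5, -0.3, -0.6]
width: 0.134
```

Request:
servo_tool(
  targets="0 0 0 0 0 0 20; 0 0 0 0 0 0 24; 0 0 0 0 0 0 28; 0 0 0 0 0 0 32; 0 0 0 0 0 0 36; 0 0 0 0 0 0 36",
)

```text
time: 9.08
tool_pos: [0.4952, -0.2665, 0.1093]
tcp_rot: [3.139, -0.059, 0.008]
wrist_force: [-0.8, 0.2, 0.1]
width: 0.424
```

```bash
python3 go.py .493 -.266 .106 -2.4;  python3 - <<'E'
from h import *
c=cam("side"); save(c,"side6")
a=cv2.imread("pics/side6.png")[150:250,270:420]
cv2.imwrite("pics/s6.png",cv2.resize(a,None,fx=5,fy=5,interpolation=cv2.INTER_CUBIC))
E
```

```text
pos [ 0.4952 -0.2665  0.1093] shift mm [-2.3 -0.4  3.3] turn [ 0.0017 -0.0051  0.0041] rows 1.0
t 9.0833 w 0.42359644780751843 F [-0.82  0.24  0.09] M [ 0.02   0.004 -0.064] q [-0.54  0.16  1.97  0.    1.01  1.07]
```

View pics/s6.png

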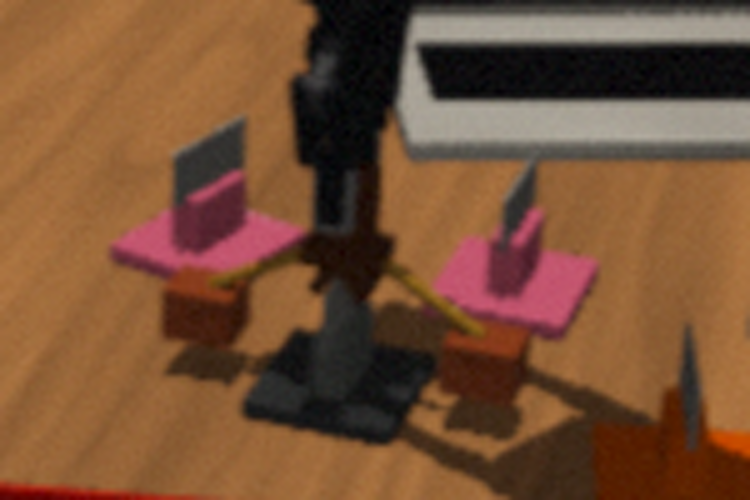

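The arm has dropped into the notch and looks level. I'll retract straight up and look again.

Request:
servo_tool(
  targets="0 0 0 0 0 -8 44; 0 0 0 0 0 -14 44; 0 0 0 0 0 -20 44; 0 0 0 0 0 -25 44; 0 0 0 0 0 -20 44; 0 0 0 0 0 -10 44; 0 0 0 0 0 0 44; 0 0 0 0 0 0 44",
)

```text
time: 9.8
tool_pos: [0.4938, -0.2657, 0.2119]
tcp_rot: [3.14, -0.059, 0.005]
wrist_force: [-0.6, -0.5, -0.6]
width: 0.518
```

```bash
python3 go.py .508 .351 .2 6.65;  python3 - <<'E'
from h import *
c=cam("side"); save(c,"side7")
a=cv2.imread("pics/side7.png")[150:250,270:420]
cv2.imwrite("pics/s7.png",cv2.resize(a,None,fx=5,fy=5,interpolation=cv2.INTER_CUBIC))
E
```

```text
pos [ 0.4938 -0.2657  0.2119] shift mm [  -9.1 -616.8   11.5] turn [ 0.0008 -0.0029 -0.1539] rows 16.0
t 9.8 w 0.5176593912431902 F [-0.61 -0.53 -0.58] M [ 0.026  0.046 -0.03 ] q [-0.54  0.06  1.88  0.    1.2   1.07]
```

View pics/s7.png

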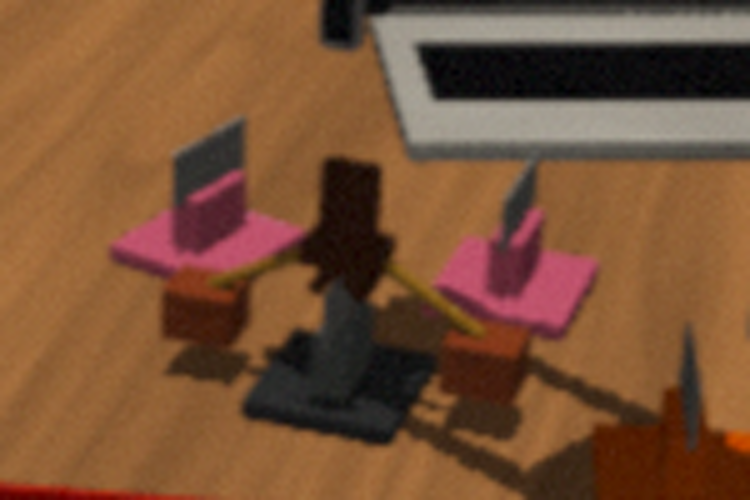

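Arm B hangs level with both pods off the table. The pods, at crop (205,305) and (485,360), are unchanged since release, so B is the true arm. Next I'll fetch arm A for the tray.

Request:
servo_tool(
  targets="0 0 -0.02 1 -20 0 50; 0 0 -0.02 1 -40 0 50; 0 0 -0.02 1 -41 0 50; 0 0 -0.02 2 -41 0 50; 0 0 -0.02 2 -41 0 50; 0 0 -0.02 2 -41 0 50; 0 0 -0.01 2 -41 0 50; 0 0 -0.01 2 -41 0 50",
)

```text
time: 10.52
tool_pos: [0.4904, 0.0407, 0.1992]
tcp_rot: [3.138, 0.148, -0.02]
wrist_force: [1.0, -0.8, 0.1]
width: 0.585
```

```bash
python3 go.py .508 .351 .2 6.65
```

```text
pos [0.4904 0.0407 0.1992] shift mm [  46.6 -307.3   -1.2] turn [-0.0007  0.0127 -0.0221] rows 8.0
t 10.5167 w 0.5852451778011587 F [ 0.96 -0.81  0.09] M [ 0.02  -0.067  0.004] q [ 0.03 -0.05  2.01 -0.    1.19  1.51]
```

Request:
servo_tool(
  targets="0 0.003 -0.005 7 -41 -1 44; 0 0.003 -0.005 7 -41 -1 44; 0 0.003 0 7 -41 -1 44; 0 0 0 7 -41 -1 44; 0 0 0 7 -40 0 44; 0 0 0 5 -35 0 44; 0 0 0 3 -25 0 44; 0 0 0 2 -15 0 44",
)

```text
time: 11.18
tool_pos: [0.4949, 0.3322, 0.188]
tcp_rot: [3.132, 0.173, -0.036]
wrist_force: [1.0, 0.2, 0.4]
width: 0.52
```

Request:
servo_tool(
  targets="0 0 0 0 -5 0 44; 0 0 0 0 0 0 44; 0 0 0 0 0 0 44; 0 0 0 0 0 0 44",
)

```text
time: 11.52
tool_pos: [0.4907, 0.3384, 0.1815]
tcp_rot: [3.127, 0.18, -0.05]
wrist_force: [-0.5, -0.8, 1.0]
width: 0.516
```

```bash
python3 go.py .508 .351 .15 6.65
```

```text
pos [0.4907 0.3384 0.1815] shift mm [ 19.6 -10.8  30.8] turn [ 0.0074  0.0324 -0.0008] rows 1.0
t 11.5167 w 0.5163410399869085 F [-0.45 -0.81  0.97] M [ 0.036 -0.012  0.058] q [0.56 0.17 1.81 0.01 1.19 2.01]
```

Request:
servo_tool(
  targets="0.003 0.012 0 6 -3 -2 44; 0.002 0.01 0 6 -3 5 44; 0 0.006 0 4 -3 8 44; 0 0 0 1 0 5 44; 0 0 0 0 0 0 44; 0 0 0 0 0 0 44",
)

```text
time: 12.02
tool_pos: [0.5093, 0.3448, 0.1632]
tcp_rot: [3.134, 0.171, -0.002]
wrist_force: [-1.0, 0.2, -0.0]
width: 0.515
```

```bash
python3 go.py .508 .351 .09 6.65; python3 - <<'E'
from h import *
c=cam("side"); save(c,"side8"); print(proj(c,[.508,.351,.106]),proj(c,[.505,.351,.106]))
a=cv2.imread("pics/side8.png")[220:420,120:320]
cv2.imwrite("pics/s8.png",cv2.resize(a,None,fx=3,fy=3))
E
```

```text
pos [0.5093 0.3448 0.1632] shift mm [-0.5 -6.5 73.1] turn [ 0.0032  0.0015 -0.0073] rows 2.0
t 12.0167 w 0.5150491224016559 F [-0.99  0.23 -0.03] M [ 0.002  0.02  -0.005] q [ 0.56  0.2   1.81 -0.    1.13  2.02]
(np.float64(227.63457936299852), np.float64(350.5926082839127)) (np.float64(229.31544470127403), np.float64(351.0263738467776))
```

View pics/s8.png

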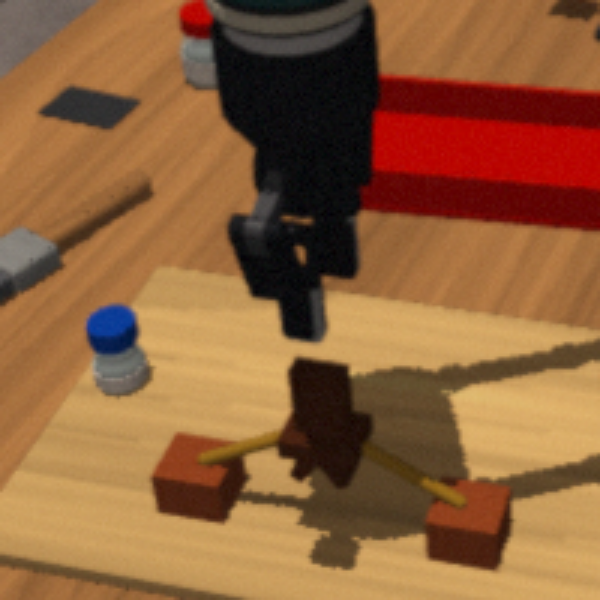

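The tab centre is at side (228,351), which matches my projection for (0.508, 0.351). Descending in two steps.

Request:
servo_tool(
  targets="0 0 -0.004 0 -4 12 44; 0 0 0 -1 -3 16 44; 0 0 0 0 0 16 44; 0 0 0 0 0 8 44; 0 0 0 0 0 2 44; 0 0 0 0 0 0 44; 0 0 0 0 0 0 44",
)

```text
time: 12.65
tool_pos: [0.5074, 0.353, 0.1056]
tcp_rot: [3.134, 0.178, -0.001]
wrist_force: [0.7, 0.2, 0.4]
width: 0.52
```

```bash
python3 go.py .508 .351 .09 6.65
```

```text
pos [0.5074 0.353  0.1056] shift mm [ 0.4  2.  15.6] turn [ 0.0022  0.0005 -0.0023] rows 1.0
t 12.65 w 0.519664512600919 F [0.75 0.18 0.38] M [-0.047 -0.01  -0.013] q [ 0.57  0.26  1.85 -0.    1.03  2.03]
```

Request:
servo_tool(
  targets="0 0 0 0 1 6 44; 0 0 0 0 0.5 6 44; 0 0 0 0 0 2 44; 0 0 0 0 0 0 44; 0 0 0 0 0 0 44",
)

```text
time: 13.07
tool_pos: [0.5091, 0.3522, 0.0928]
tcp_rot: [3.136, 0.179, 0.005]
wrist_force: [0.1, -0.0, -0.3]
width: 0.514
```

```bash
python3 go.py .508 .351 .09 6.65
```

```text
pos [0.5091 0.3522 0.0928] shift mm [-1.3  1.1  2.8] turn [ 0.0004 -0.0034 -0.0023] rows 1.0
t 13.0667 w 0.514366633915871 F [ 0.15 -0.01 -0.26] M [-0.038  0.013 -0.037] q [ 0.57  0.28  1.86 -0.    1.    2.02]
```

Request:
servo_tool(
  targets="0 0 0 -0.5 0.5 2 5; 0 0 0 0 0 0 5; 0 0 0 0 0 0 5; 0 0 0 0 0 0 5; 0 0 0 0 0 0 5; 0 0 0 0 0 0 5; 0 0 0 0 0 0 5; 0 0 0 0 0 0 5",
  newtons=40,
)

```text
time: 13.73
tool_pos: [0.5092, 0.3518, 0.0913]
tcp_rot: [-3.136, -0.178, -0.007]
wrist_force: [-0.3, -0.1, -0.7]
width: 0.133
```

Request:
servo_tool(
  targets="0 0 0 0 0 -15 5; 0 0 0 0 0 -25 5; 0 0 0 0 0 -25 5; 0 0 0 0 0 -10 5; 0 0 0 0 0 0 5; 0 0 0 0 0 0 5; 0 0 0 0 0 0 5; 0 0 0 0 0 0 5",
)

```text
time: 14.4
tool_pos: [0.505, 0.3494, 0.1624]
tcp_rot: [3.132, 0.178, -0.009]
wrist_force: [-0.3, -0.3, -2.7]
width: 0.135
```

```bash
python3 - <<'E'
from h import *
F=[]
for i in range(6):
    c=cam("side"); F.append(bot.read_state()["wrist_force"])
print(np.mean(F,0)); save(c,"side9")
cv2.imwrite("pics/s9.png",cv2.resize(cv2.imread("pics/side9.png")[130:400,110:430],None,fx=2,fy=2))
E
python3 go.py .530 -.013 .17 10.9
```

```text
[-0.00268577  0.02973909 -1.55006496]
pos [0.5053 0.3496 0.163 ] shift mm [-16.5 363.1  -5.4] turn [ 0.0042  0.0053 -0.0768] rows 9.0
t 14.7 w 0.13444501506383666 F [ 0.34 -0.28 -1.53] M [0.027 0.    0.016] q [ 0.57  0.21  1.81 -0.    1.14  2.02]
```

View pics/s9.png

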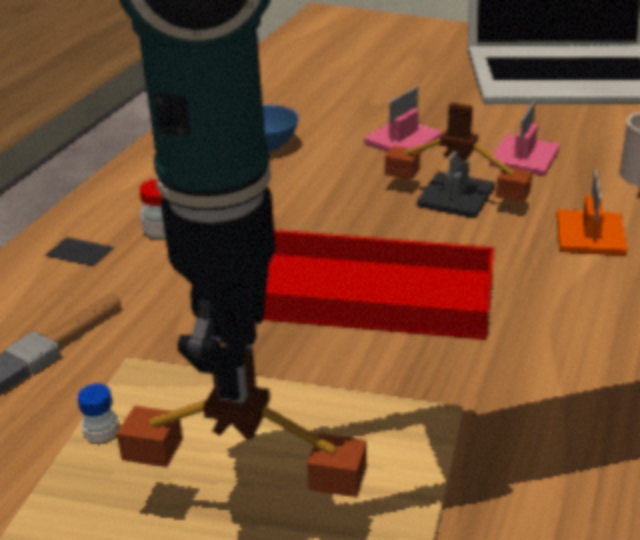

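Arm A hangs in the grip and reads about 1.55 N, against about 1.0 N for B, so A is the heavy one. B is still level on the knife at crop (458,150). On to the tray.

Request:
servo_tool(
  targets="0 0 -0.01 -2 20 -2 5; 0 0 -0.01 -2 40 -2 5; 0 0 -0.01 -2 41 -2 5; 0 0 -0.01 -2 41 0 5; 0 0 -0.01 -2 41 0 5; 0 0 -0.01 -2 41 0 5; 0 0 -0.01 -2 36 0 5; 0 0 0 -1 25 0 5",
)

```text
time: 15.37
tool_pos: [0.5343, 0.0626, 0.1692]
tcp_rot: [3.124, 0.313, -0.004]
wrist_force: [0.1, 1.5, -1.9]
width: 0.137
```

Request:
servo_tool(
  targets="0 0 0 0 18 0 5; 0 0 0 0 10 0 5; 0 0 0 0 0 0 5; 0 0 0 0 0 0 5; 0 0 0 0 0 0 5",
)

```text
time: 15.78
tool_pos: [0.5403, 0.0286, 0.1693]
tcp_rot: [3.124, 0.3, -0.003]
wrist_force: [0.5, 0.6, -2.4]
width: 0.136
```

```bash
python3 go.py .530 -.013 .15 10.9
```

```text
pos [0.5403 0.0286 0.1693] shift mm [-18.   38.8  19.5] turn [0.0026 0.0021 0.0012] rows 1.0
t 15.7833 w 0.13583110473845394 F [ 0.49  0.64 -2.42] M [-0.014  0.088  0.013] q [ 0.01  0.06  1.96 -0.    1.13  1.39]
```

Request:
servo_tool(
  targets="0 0 0 -5 14 3 5; 0 0 0 -5 14 4 5; 0 0 0 -4 8 4 5; 0 0 0 -2 3 2 5; 0 0 0 0 0 0 5; 0 0 0 0 0 0 5",
)

```text
time: 16.28
tool_pos: [0.5316, -0.0061, 0.1556]
tcp_rot: [-3.125, -0.314, 0.003]
wrist_force: [0.1, 0.1, -1.6]
width: 0.132
```

```bash
python3 go.py .530 -.013 .10 10.9; python3 - <<'E'
from h import *
for n in("side","top"): 
    c=cam(n); save(c,n+"10")
a=cv2.imread("pics/side10.png")[180:340,200:400]; b=cv2.imread("pics/top10.png")[120:280,240:440]
cv2.imwrite("pics/s10.png",cv2.resize(np.hstack([a,b]),None,fx=2,fy=2))
E
```

```text
pos [ 0.5316 -0.0061  0.1556] shift mm [-2.9  6.5 55.6] turn [-0.001   0.0016  0.01  ] rows 2.0
t 16.2833 w 0.132378008198327 F [ 0.07  0.14 -1.63] M [ 0.018  0.036 -0.046] q [-0.06  0.06  1.99  0.    1.1   1.31]
```

View pics/s10.png

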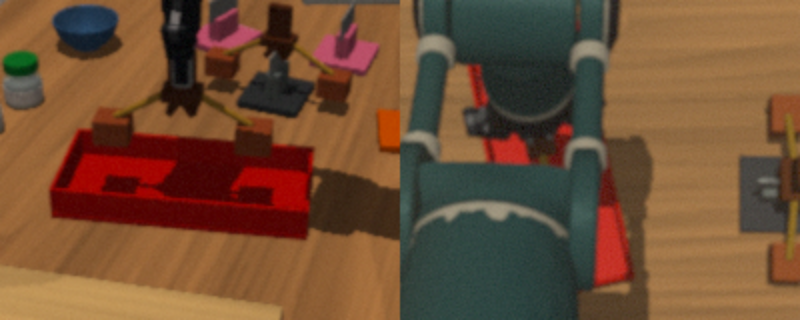

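Arm A is over the tray and aligned with it. Its shadows fall inside, at crop (122,183) and (255,193). Lowering.

Request:
servo_tool(
  targets="0 0 0.005 -1 3 12 5; 0 0 0 -1 2 16 5; 0 0 0 0 0 14 5; 0 0 0 0 0 8 5; 0 0 0 0 0 2 5; 0 0 0 0 0 0 5; 0 0 0 0 0 0 5",
)

```text
time: 16.97
tool_pos: [0.5322, -0.01, 0.1006]
tcp_rot: [-3.126, -0.309, -0.002]
wrist_force: [-0.5, 0.3, -1.3]
width: 0.134
```

```bash
python3 go.py .530 -.013 .088 10.9
```

```text
pos [ 0.5322 -0.01    0.1006] shift mm [-2.8  2.6 12.6] turn [-0.0005 -0.0015  0.0068] rows 1.0
t 16.9667 w 0.1340705099245752 F [-0.48  0.27 -1.3 ] M [-0.032  0.051  0.032] q [-0.07  0.12  2.04  0.    0.99  1.31]
```

Request:
servo_tool(
  targets="0 0 0 -1 1 5 5; 0 0 0 0 1 4 5; 0 0 0 0 0 2 5; 0 0 0 0 0 1 5; 0 0 0 0 0 0 5; 0 0 0 0 0 0 5",
)

```text
time: 17.47
tool_pos: [0.5336, -0.0125, 0.0898]
tcp_rot: [3.126, 0.309, 0.009]
wrist_force: [0.7, -0.5, -2.3]
width: 0.139
```

```bash
python3 go.py .530 -.013 .088 10.9
```

```text
pos [ 0.5336 -0.0125  0.0898] shift mm [-3.7 -0.2  1.7] turn [ 0.0006 -0.0058  0.0067] rows 1.0
t 17.4667 w 0.13851196631473148 F [ 0.73 -0.46 -2.25] M [-0.018  0.027 -0.029] q [-0.07  0.13  2.05  0.    0.96  1.3 ]
```

Request:
servo_tool(
  targets="0 0 0 0 0 2 5; 0 0 0 0 0 1 5; 0 0 0 0 0 0 5; 0 0 0 0 0 0 20; 0 0 0 0 0 0 28; 0 0 0 0 0 0 36; 0 0 0 0 0 0 40; 0 0 0 0 0 0 40",
)

```text
time: 18.13
tool_pos: [0.536, -0.0126, 0.0888]
tcp_rot: [3.125, 0.309, 0.017]
wrist_force: [-0.2, 0.0, -0.4]
width: 0.466
```

Request:
servo_tool(
  targets="0 0 0 0 0 -5 44; 0 0 0 0 0 -12 44; 0 0 0 0 0 -20 44; 0 0 0 0 0 -25 44; 0 0 0 0 0 -30 44; 0 0 0 0 0 -25 44; 0 0 0 0 0 -15 44; 0 0 0 0 0 0 44",
)

```text
time: 18.8
tool_pos: [0.5334, -0.0125, 0.2316]
tcp_rot: [3.126, 0.309, 0.016]
wrist_force: [0.4, 0.2, 0.4]
width: 0.516
```

```bash
python3 go.py .530 -.013 .088 10.9; python3 - <<'E'
from h import *
for n in("side","top"): 
    c=cam(n); save(c,n+"11")
a=cv2.imread("pics/side11.png")[160:320,220:420]; b=cv2.imread("pics/top11.png")[130:290,260:460]
cv2.imwrite("pics/s11.png",cv2.resize(np.hstack([a,b]),None,fx=2,fy=2,interpolation=cv2.INTER_CUBIC))
E
```

```text
pos [ 0.5334 -0.0125  0.2316] shift mm [ -4.9  -0.4 143.6] turn [ 0.0016 -0.0099  0.0067] rows 4.0
t 18.8 w 0.5158543993554545 F [0.38 0.23 0.36] M [ 0.017 -0.041  0.072] q [-0.07 -0.01  1.91  0.    1.23  1.3 ]
```

View pics/s11.png

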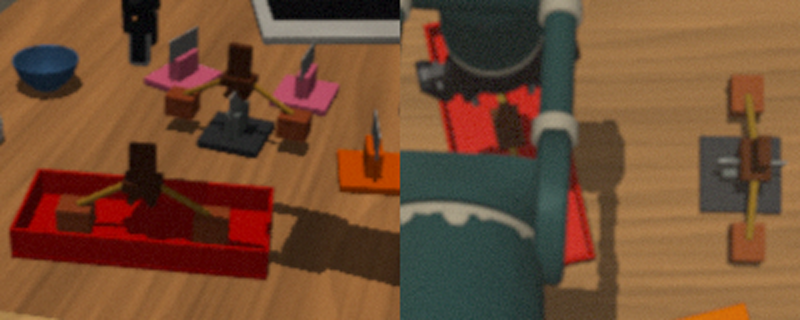

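A stands in the tray and B is level on the knife. A numeric check of B follows.

```bash
cat > chk.py <<'E'
from h import *
t=cam("top"); s=cam("side")
def pods(c,win):
    im=c["image"].astype(int); r,g,b=im[...,0],im[...,1],im[...,2]
    m=((r>75)&(r>1.7*g)&(g<90)&(abs(g-b)<25)&(r<185)).astype(np.uint8); w=np.zeros_like(m); x0,x1,y0,y1=win; w[y0:y1,x0:x1]=m[y0:y1,x0:x1]
    n,l,st,ce=cv2.connectedComponentsWithStats(w); return [(ce[i].round(1),st[i]) for i in range(1,n) if st[i,4]>60]
pt=pods(t,(405,460,150,270)); ps=pods(s,(295,380,190,240)); print(pt,ps)
Z=.023+.03
P=[onz(t,*p[0],Z) for p in pt[:2]]; print(P,(P[0]+P[1])/2)
E
python3 chk.py; python3 - <<'E'
import cv2
a=cv2.imread("pics/side11.png")[170:250,290:390];cv2.imwrite("pics/s12.png",cv2.resize(a,None,fx=7,fy=7,interpolation=cv2.INTER_CUBIC))
E
```

```text
[] [(array([310.9, 197.3]), array([295, 190,  38,  16, 354], dtype=int32)), (array([370.3, 205.2]), array([357, 191,  23,  29, 337], dtype=int32))]Traceback (most recent call last):
  File "chk.py", line 9, in <module>
    P=[onz(t,*p[0],Z) for p in pt[:2]]; print(P,(P[0]+P[1])/2)
                                                 ~^^^
IndexError: list index out of range
```

View pics/s12.png

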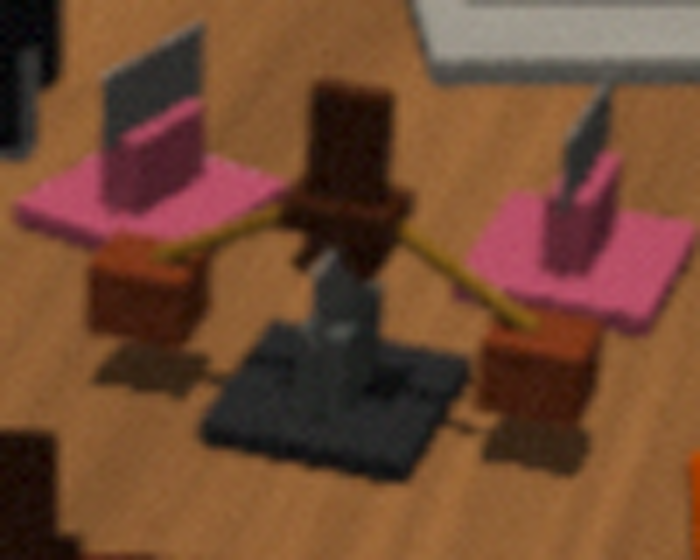

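The crop shows B's notch on the blade with both pods clear of the table, each with its shadow beside it. I'll check the numbers by projecting pod positions for level and dipped poses.

```bash
python3 - <<'E'
from h import *
s=cam("side"); t=cam("top")
P,Q=onz(t,433,177.5,.053),onz(t,433,251.5,.053); m=(P+Q)/2
print("mid",m,"len",np.linalg.norm(P-Q),"yaw",np.degrees(np.arctan2(*(P-Q)[1::-1])))
K=np.array([.493,-.266,.08]); yaw=np.radians(-2.4)
for tilt in(-13,-5,0,5,13):
  o=[]
  for sx in(1,-1):
    v=R.from_euler("zy",[-2.4,tilt],degrees=True).apply([sx*.08,0,-.057+.015]); 
    o+=[np.round(np.subtract(proj(s,[m[0],m[1],.08]+v),(290,170)).dot(7),0)]
  print(tilt,o)
print(bot.read_state()["time"])
E
```

```text
mid [ 0.4903306  -0.26544316  0.053     ] len 0.15948692844697238 yaw -2.71853812665215
-13 [array([127., 240.]), array([503., 395.])]
-5 [array([136., 269.]), array([524., 375.])]
0 [array([144., 286.]), array([535., 362.])]
5 [array([153., 303.]), array([545., 347.])]
13 [array([171., 328.]), array([558., 321.])]
19.1
```

B's pods are seen at (148,290) and (540,368) in the crop. The level prediction is (144,286) and (535,362), so B is level within about 1–2°, and its centre is about 3 mm from the blade's middle. Handing in.

```bash
python3 -c "
from h import *
print(finish_job(), bot.read_state()['time'])"
```

```text
the job is handed in; nothing more can be done
the job is handed in; nothing more can be done
```

I tried one arm on the knife edge, the one nearer the tray; it stayed level after I let go, so I left it there as the true arm. The other arm now stands in the red tray. I did not try that one on the knife: I rejected it because the first arm balanced and because it felt heavier in the grip, about 1.55 N against 1.0 N in noisy readings.

**Last checks, from the camera images:**
- **Arm on the knife:** the pods were within about 1 mm of where a level arm would show them. Its midpoint was about 3 mm from the blade's middle, and both pods were clear of the table.
- **Arm in the tray:** it looked to be standing on its pods. I let go about 6 mm from the tray's centre by tool position, and I did not measure its final height separately.
- **Gripper:** it was clear of everything, and the clock stood at about 19 s of the 72 s allowed.

**What failed or disagreed:**
- One colour-mask check of the pods in the top view found nothing, so I read those pixels by eye instead.
- The two cameras disagreed by 3–5 mm when I triangulated the starting positions.

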